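# Sort the leftovers at the packing station into their trays

### The job

Sort the mixed things lying along the front of the mat into the three shallow trays behind them: the red and the blue marker flat and side by side on the floor of the white tray, the plug gauge flat in the black tray lined with grey, and the two small cartons upright side by side on the floor of the yellow tray. Set the gauge down gently, do not drop it, and leave the black marker where it lies.

Things in the scene. Friction and masses are not known exactly. Their poses are not given: they have to be found in the camera images.
- red_marker_mid (a point): felt marker with red cap and band on a white barrel, 130 mm long, 18 mm thick (grip 14 mm wide, 17 mm high), lying on the mat. Point at its centre, 8.5 mm above its underside; y runs along the marker, z is up
- blue_marker_mid (a point): felt marker with blue cap and band on a white barrel, 130 mm long, 18 mm thick (grip 14 mm wide, 17 mm high), lying on the mat. Point at its centre, 8.5 mm above its underside; y runs along the marker, z is up
- black_marker_mid (a point): felt marker with black cap, 130 mm long, 18 mm thick, lying at the back of the mat between the trays; not part of the job, it stays there. Point at its centre; y runs along it, z is up. Behind it a tall fixed post of the line's frame, 40 mm square, rises from the back edge of the mat (x 0.592 to 0.632, y 0.078 to 0.118 m): carry things past it on the robot's side
- gauge_mid (a point): plug gauge: black knurled handle with a red and a green ring and a bright steel pin at each end, lying on the mat; 113 mm long, handle 22 mm thick, it does not roll. Point on its axis half-way along, 11 mm above its underside; y runs along the gauge, the handle from y = -27 to +43 mm; z is up
- pad_carton_mid (a point): larger small carton, cream with a dark red stripe, standing on the mat: 45 mm wide (x), 85 mm long (y), 60 mm high (z). Point at its centre, 30 mm above its underside
- blade_carton_mid (a point): smaller carton, white with a blue stripe, standing on the mat: 35 mm wide (x), 75 mm long (y), 45 mm high (z). Point at its centre, 22.5 mm above its underside
- pen_tray: marker tray: shallow rectangular open tray, fixed, all white plastic with thin grey lines along its floor. Inside 116 mm (its x) by 150 mm (its y); walls 4 mm thick, rim 15 mm above the mat, inner floor 6 mm above the mat. Origin at the centre of its underside, on the mat; x points away from the robot, y to the left along the tray, z up
- gauge_tray: gauge tray: shallow rectangular open tray, fixed, black plastic lined with grey fabric. Inside 80 mm (its x) by 140 mm (its y); walls 4 mm thick, rim 15 mm above the mat, inner floor 6 mm above the mat. Origin at the centre of its underside, on the mat; x points away from the robot, y to the left along the tray, z up
- carton_tray: carton tray: shallow rectangular open tray, fixed, yellow plastic with a cardboard-coloured floor. Inside 110 mm (its x) by 140 mm (its y); walls 4 mm thick, rim 15 mm above the mat, inner floor 6 mm above the mat. Origin at the centre of its underside, on the mat; x points away from the robot, y to the left along the tray, z up

How it is judged:
By the outcome, as a careful person would: the job done as asked, in the order asked, and still so for the second after the job is handed in, with the robot touching nothing.
It also fails if it takes over 144 s, if anything falls off the work surface, if the arm or the gripper's body presses on something with over 40 N, if the wrist force passes 120 N, or if a joint passes its speed limit or range.

### The arm

A 6-joint arm with a two-finger parallel gripper is mounted at the origin on a cart in front of the work surface, level with it; the furniture and walls round the work are solid. World frame = base frame: x ahead of the robot, y to its left, z up, the work surface at z = 0. Lengths are in mm, angles in rad, forces in N, time in s.
With the tool pointing down it reaches from about 300 to 775 mm from the base axis. Payload 14.6 kg.
Tool frame: the origin (TCP) lies on the centre line of the jaws, within the pads' length; the fingertips stand 19 mm ahead of it and the grasp point (between the pads) is the TCP (bot.tip_reach is the distance from the TCP to the fingertips, in mm); y points along the fingers, x is the direction in which the jaws open and shut, and the axes are right-handed (so a half turn about y gives the same grasp; the last joint's range is limited). The gripper opens to 85 mm and grips with 20 to 120 N. Pads are 22 mm wide; open, the fingers measure 114 mm over their backs; the gripper's body (76 mm by 85 mm) begins 54 mm behind the grasp point. The pads swing forward as they close: fully open they stand 13 mm farther back than shut.
Start: joints at [-1.392, 0.3, 1.521, -0, 1.321, -0.067], TCP at [133.826, -533.461, 250.281] pointing down, gripper open.
Joint ranges: [-3.03, 3.03], [-0.79, 2.21], [0.23, 2.52], [-1.04, 4.18], [0, 3.07], [-2.55, 2.55]. Speed limits (rad/s): [2.22, 2.22, 2.57, 3.14, 3.14, 3.14].

### API

Orientations are given as a unit quaternion [w, x, y, z].
In Python, from rig import bot gives the robot as it stands. Calls block until the motion is done:
- bot.move_to(position, orientation): joint-space move of the TCP to a pose.
- bot.servo_line(position, attitude=None, speed=150, until_force=None): straight line of the TCP; attitude=None keeps the orientation; speed is the mean speed in mm/s. With until_force (N) it stops when the force on the tool has changed by that much, and returns True; else False.
- bot.move_joints(angles): joint-space move.
- bot.move_gripper(opening, grip_force=None): finger opening in mm; grip_force is the grip in N (None keeps the last); returns when the fingers have stopped.
- bot.dwell(seconds).
- bot.ik(position, orientation): joint angles nearest the present ones, or None.
- bot.read_state(): the state.
- bot.read_camera(name): name is "scene" or "top"; returns a dict with "image" (384x512x3 uint8, blue, green, red), "depth" (384x512 float32, mm along the optical axis (not along the pixel's ray), 0 where there is no reading), "fovy" (degrees; the focal length in pixels is half the picture's height over the tangent of half this angle, whatever the lens; pixels are square), "cx", "cy" (the principal point, pixels), "k1" (the pictures are not rectified: a ray, as slopes to the right and down, at radius r is drawn at 1 + k1 r^2 times it, then the intrinsics apply), "eye" and "attitude" of the camera in the world. Camera axes: x right, y down, z forward; pixel columns grow to the right and rows downward; lengths in mm; the calibration is good to about 2 mm. A picture is of the moment at which its call begins.
A pose or a line that the arm cannot do raises bot.MotionError and nothing moves.
- bot.finish_job(): hands the job in, once; it reports no verdict.
The state is a dict: "clock": time; "joint_positions": joint angles; "qvel": joint speeds; "effort": joint torques, N m; "ee_pos": TCP position; "tool_rot": TCP orientation; "ft_force": force on the tool from outside, world axes, zero at the start; "moment": the same for the moment, N m; "grip_width": finger opening in mm.
Only numpy, scipy, OpenCV 4.12 (cv2) and the standard library are available. Lean on these libraries where they do the work, as an engineer would, in place of code of your own. Each camera call takes 0.05 s, during which the arm holds its last target.

## Working session

There is one attempt and no reset: what is moved stays moved. The work goes in short steps, each a Python script; the robot and the scene stay as the last script left them, time stands still between calls to the robot, and variables do not carry over. Pictures are saved under pics/ and viewed, and the job is handed in when it is done.

```bash
ls; mkdir -p pics
python3 - <<'E'
from rig import bot
import cv2, pickle
for n in ("scene","top"):
    c=bot.read_camera(n); cv2.imwrite(f"pics/{n}0.png",c["image"]); pickle.dump(c,open(f"{n}0.pkl","wb"))
    print(n,{k:v for k,v in c.items() if k not in("image","depth")})
s=bot.read_state(); print(s)
E
```

```text
pics
scene {'fovy': 55.612607424817845, 'cx': 259.1055310918123, 'cy': 191.25016826369426, 'k1': -0.01923412934949496, 'eye': array([-136.4824821,  526.498795 ,  507.3892575]), 'attitude': array([ 0.2165674 , -0.34927842,  0.78543287, -0.46281567])}
top {'fovy': 46.23726153523063, 'cx': 252.54758518156717, 'cy': 191.26754434984477, 'k1': 0.03447155248805477, 'eye': array([ 367.05812097,    3.07411191, 1404.41810615]), 'attitude': array([ 0.02618693, -0.70554442,  0.70763117, -0.02791847])}
{'clock': 0.1, 'joint_positions': array([-1.39158093e+00,  3.00436722e-01,  1.52147725e+00,  1.44078162e-05,
        1.32070133e+00, -6.65834773e-02]), 'qvel': array([ 0.00040754, -0.00029107, -0.0012579 , -0.00037448,  0.00104373,
       -0.00094472]), 'effort': array([ 8.10854290e-04, -5.44373810e+01, -3.62366402e+01, -9.60782404e-05,
        3.10629577e-03,  2.28814736e-05]), 'ee_pos': array([ 133.81025948, -533.29556687,  249.78408744]), 'tool_rot': array([ 0.55776752, -0.55727843,  0.43520084, -0.43466812]), 'ft_force': array([ 0.22717236,  0.02911855, -0.41319244]), 'moment': array([ 0.03203086,  0.00684592, -0.01902284]), 'grip_width': 85.30046565836749}
```

View pics/scene0.png

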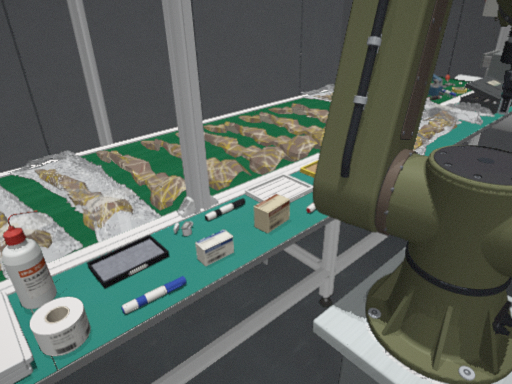

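View pics/top0.png

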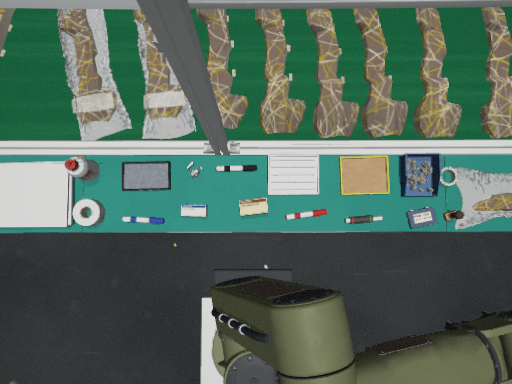

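The scene picture shows the gauge tray, pen tray and cartons on the near side. The top view has the gauge tray at (146,176), pen tray (293,174), carton tray (364,174), with the blue marker, blade carton, pad carton, red marker and gauge along the front from left to right. I'll zoom in.

```bash
cat > h.py <<'E'
import numpy as np, cv2, pickle
from scipy.spatial.transform import Rotation as R
def rot(q): return R.from_quat([q[1],q[2],q[3],q[0]])
def K(c):
    f=192/np.tan(np.radians(c["fovy"]/2)); return f
def rays(c,uv):
    uv=np.atleast_2d(np.asarray(uv,float)); f=K(c)
    d=(uv-[c["cx"],c["cy"]])/f; s=d.copy()
    for _ in range(20): s=d/(1+c["k1"]*(s**2).sum(1,keepdims=True))
    return rot(c["attitude"]).apply(np.c_[s,np.ones(len(s))])
def at_z(c,uv,z):
    r=rays(c,uv); e=np.asarray(c["eye"]); z=np.broadcast_to(z,(len(r),))
    return e+r*((z-e[2])/r[:,2])[:,None]
def by_depth(c,uv):
    uv=np.atleast_2d(np.asarray(uv)); r=rays(c,uv); d=c["depth"][uv[:,1].astype(int),uv[:,0].astype(int)]
    return np.asarray(c["eye"])+r*d[:,None]
def proj(c,P):
    p=rot(c["attitude"]).inv().apply(np.atleast_2d(P)-np.asarray(c["eye"])); s=p[:,:2]/p[:,2:]
    return s*(1+c["k1"]*(s**2).sum(1,keepdims=True))*K(c)+[c["cx"],c["cy"]]
def ortho(c,x0,x1,y0,y1,z,s):
    # rectified map at height z : image up=+x, left=+y, s px/mm
    xs=np.arange(x1,x0,-1/s); ys=np.arange(y1,y0,-1/s)
    Y,X=np.meshgrid(ys,xs); uv=proj(c,np.c_[X.ravel(),Y.ravel(),np.full(X.size,z)]).astype(np.float32)
    return cv2.remap(c["image"],uv[:,0].reshape(X.shape),uv[:,1].reshape(X.shape),cv2.INTER_CUBIC)
E
python3 - <<'E'
from h import *
c=pickle.load(open("top0.pkl","rb"))
im=cv2.resize(c["image"][140:240,110:270],None,fx=5,fy=5,interpolation=cv2.INTER_CUBIC);cv2.imwrite("pics/a.png",im)
im=cv2.resize(c["image"][140:240,240:400],None,fx=5,fy=5,interpolation=cv2.INTER_CUBIC);cv2.imwrite("pics/b.png",im)
s=pickle.load(open("scene0.pkl","rb"))
im=cv2.resize(s["image"][150:330,80:340],None,fx=3,fy=3,interpolation=cv2.INTER_CUBIC);cv2.imwrite("pics/c.png",im)
P=by_depth(c,[[200,225],[194,211],[253,207],[160,176],[293,170],[364,174],[364,220],[305,214],[143,220]]);print(P.round(1))
P=by_depth(s,[[150,310],[215,240],[270,205]]);print(P.round(1))
E
```

```text
[[ 370.   163.2    0.7]
 [ 412.   176.4   45.6]
 [ 422.9   -1.6   61.6]
 [ 522.6  287.6    8.5]
 [ 540.9 -127.5    4.5]
 [ 527.3 -348.7    6.3]
 [ 383.9 -342.2   19.5]
 [ 402.7 -161.9   17.1]
 [ 385.9  335.3   20.7]]
[[364.1 363.9  -1. ]
 [408.6 181.7  43.4]
 [416.6  12.7  58.8]]
```

```bash
echo
```

```text
(no output)
```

View pics/a.png

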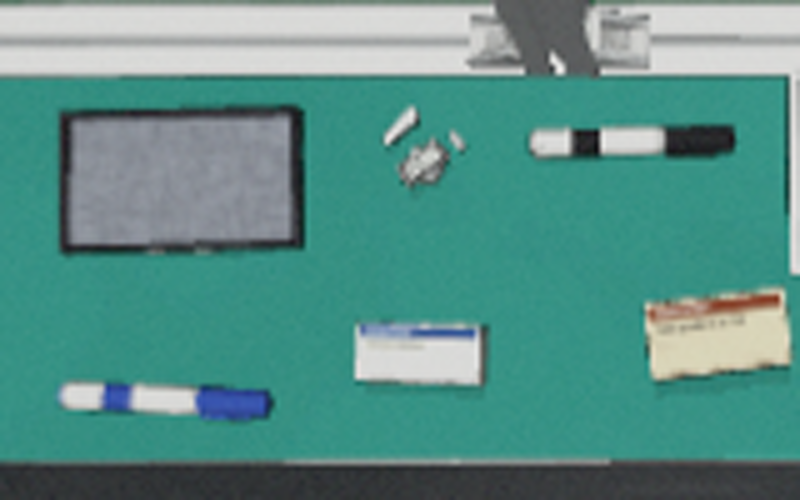

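View pics/b.png

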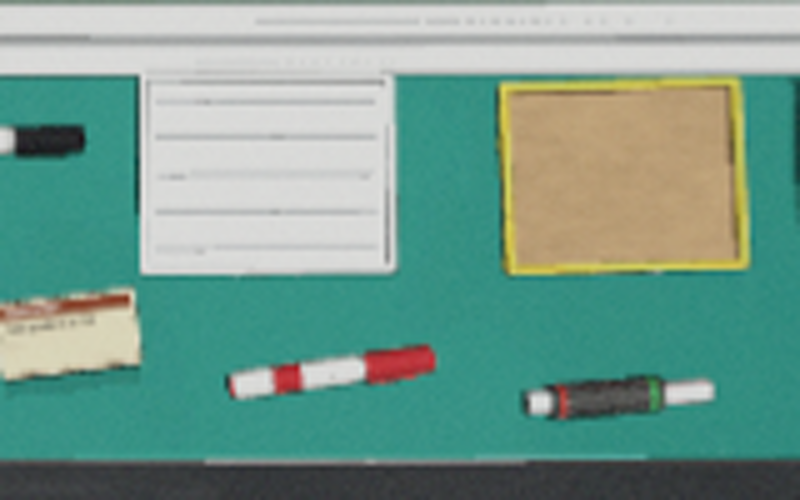

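View pics/c.png

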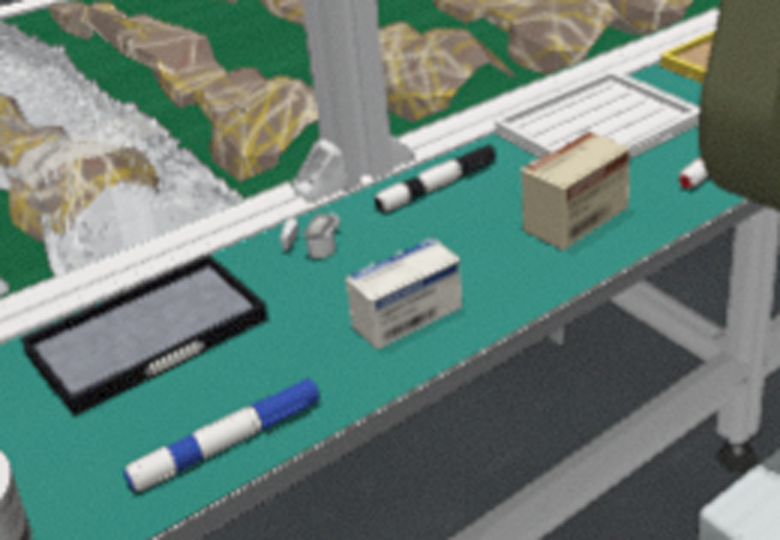

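The zooms show each object clearly. The markers' white ends point left (+y), as does the gauge's short pin. Next I'll rectify the pictures and fit rectangles.

```bash
cat > meas.py <<'E'
from h import *
def mask_obj(c,x0,x1,y0,y1,z,s=4,hue=None):
    im=ortho(c,x0,x1,y0,y1,z,s); hsv=cv2.cvtColor(im,cv2.COLOR_BGR2HSV)
    green=cv2.inRange(hsv,(70,90,70),(95,255,255)); m=cv2.bitwise_not(green)
    m=cv2.morphologyEx(m,cv2.MORPH_OPEN,np.ones((5,5)));m=cv2.morphologyEx(m,cv2.MORPH_CLOSE,np.ones((9,9)))
    return im,m
def fit(c,x0,x1,y0,y1,z,s=4):
    im,m=mask_obj(c,x0,x1,y0,y1,z,s)
    cs,_=cv2.findContours(m,cv2.RETR_EXTERNAL,cv2.CHAIN_APPROX_NONE); k=max(cs,key=cv2.contourArea)
    (u,v),_,_=r=cv2.minAreaRect(k); b=cv2.boxPoints(r)
    W=np.c_[x1-b[:,1]/s,y1-b[:,0]/s]; e=[W[1]-W[0],W[2]-W[1]]; L=max(e,key=np.linalg.norm);l=min(e,key=np.linalg.norm)
    if L[1]<0:L=-L
    yaw=np.degrees(np.arctan2(-L[0],L[1]))
    dbg=im.copy();cv2.drawContours(dbg,[b.astype(int)],-1,(255,0,255),1)
    return np.array([x1-v/s,y1-u/s]),yaw,np.linalg.norm(L),np.linalg.norm(l),dbg
E
python3 - <<'E'
from meas import *
c=pickle.load(open("top0.pkl","rb"))
R_={"blue":(365,425,250,415,9),"red":(372,440,-250,-75,9),"gauge":(365,420,-420,-270,11),"blade":(375,450,120,230,45),"pad":(385,465,-65,60,60),"black":(500,570,-15,130,9),
"gtray":(455,590,235,420,15),"ctray":(455,597,-450,-255,15),"ptray":(458,600,-235,-35,15)}
for k,(x0,x1,y0,y1,z) in R_.items():
    p,yaw,L,l,d=fit(c,x0,x1,y0,y1,z); cv2.imwrite(f"pics/f_{k}.png",d); print(k,p.round(1),"yaw %.1f L %.1f l %.1f"%(yaw,L,l))
D=c["depth"]
for v in range(140,160,3): print(v,by_depth(c,[[130,v],[240,v],[292,v],[364,v]])[:,[0,2]].round(0).tolist())
ims=[cv2.resize(cv2.imread(f"pics/f_{k}.png"),(260,180)) for k in R_]
cv2.imwrite("pics/f.png",np.vstack([np.hstack(ims[i:i+3]) for i in (0,3,6)]))
E
```

```text
blue [387.6 339.7] yaw -4.2 L 131.6 l 21.2
red [ 402.4 -165.9] yaw 7.1 L 131.8 l 22.9
gauge [ 387.1 -342.8] yaw 3.9 L 117.9 l 23.0
blade [414.7 177.6] yaw -1.0 L 80.3 l 38.6
pad [425.3  -2.1] yaw 6.9 L 86.9 l 49.3
black [547.8  51.3] yaw 0.8 L 128.1 l 20.1
gtray [522.8 329.7] yaw 1.3 L 150.3 l 90.7
ctray [ 529.6 -352.4] yaw 0.0 L 194.7 l 134.7
ptray [ 531.2 -134.9] yaw 0.0 L 199.8 l 137.5
140 [[643.0, -25.0], [641.0, -21.0], [641.0, -22.0], [640.0, -22.0]]
143 [[627.0, 6.0], [627.0, 5.0], [628.0, -2.0], [625.0, 8.0]]
146 [[619.0, -0.0], [618.0, 3.0], [618.0, -0.0], [616.0, 3.0]]
149 [[609.0, -0.0], [607.0, 8.0], [607.0, 5.0], [606.0, 7.0]]
152 [[599.0, 3.0], [599.0, 3.0], [367.0, 1404.0], [597.0, 4.0]]
155 [[591.0, -6.0], [589.0, 1.0], [586.0, 17.0], [589.0, -2.0]]
158 [[581.0, 0.0], [580.0, -4.0], [579.0, 4.0], [577.0, 12.0]]
```

View pics/f.png

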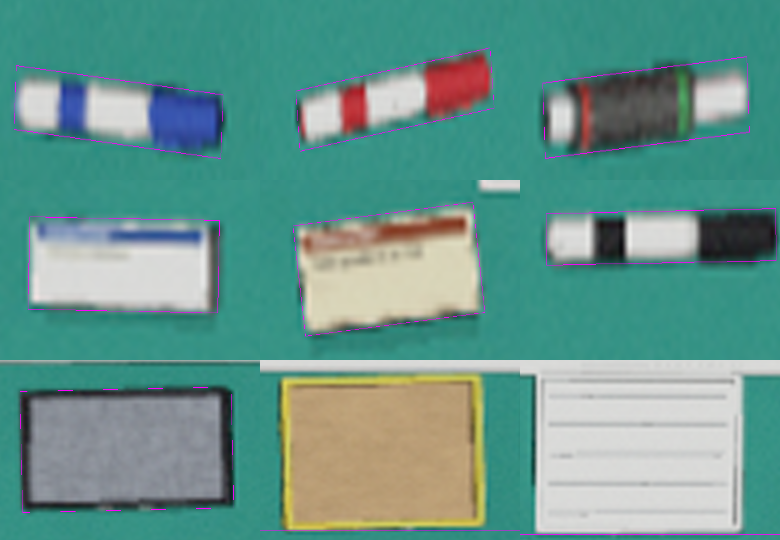

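Run:
```python
from meas import *
c=pickle.load(open("top0.pkl","rb"));s=pickle.load(open("scene0.pkl","rb"))
# trays: corners from colour masks
for k,(x0,x1,y0,y1) in {"ctray":(455,592,-450,-255),"ptray":(458,597,-235,-35)}.items():
    im=ortho(c,x0,x1,y0,y1,15,4); hsv=cv2.cvtColor(im,cv2.COLOR_BGR2HSV)
    m=cv2.inRange(hsv,(15,60,80),(35,255,255)) if k=="ctray" else cv2.inRange(hsv,(0,0,150),(180,60,255))
    m=cv2.morphologyEx(m,cv2.MORPH_OPEN,np.ones((7,7)))
    m=cv2.morphologyEx(m,cv2.MORPH_CLOSE,np.ones((15,15)))
    cs,_=cv2.findContours(m,0,1); r=cv2.minAreaRect(max(cs,key=cv2.contourArea)); b=cv2.boxPoints(r)
    print(k,(x1-r[0][1]/4,y1-r[0][0]/4),np.array(r[1])/4,r[2]); cv2.drawContours(im,[b.astype(int)],-1,(255,0,255),1); cv2.imwrite(f"pics/t_{k}.png",im)
    print(np.c_[x1-b[:,1]/4,y1-b[:,0]/4].round(1).tolist())
o=[]
for cam in (c,s):
    for (x0,x1,y0,y1,z) in [(340,470,-60,430,9),(460,600,-60,430,9)]:
        o.append(cv2.resize(ortho(cam,x0,x1,y0,y1,z,2),(784,208)) if 0 else ortho(cam,x0,x1,y0,y1,z,1.6))
w=min(i.shape[1] for i in o); cv2.imwrite("pics/o.png",np.vstack([i[:,:w] for i in o])[:600])
```

```text
ctray (524.4552764892578, -346.61854553222656) [120.10695648 151.61798096] 88.50566101074219
[[582.5, -269.29998779296875], [586.5, -420.79998779296875], [466.3999938964844, -424.0], [462.3999938964844, -272.3999938964844]]
ptray (530.125, -134.875) [133.75 199.75] 90.0
[[597.0, -35.0], [597.0, -234.8000030517578], [463.20001220703125, -234.8000030517578], [463.20001220703125, -35.0]]
```

View pics/o.png

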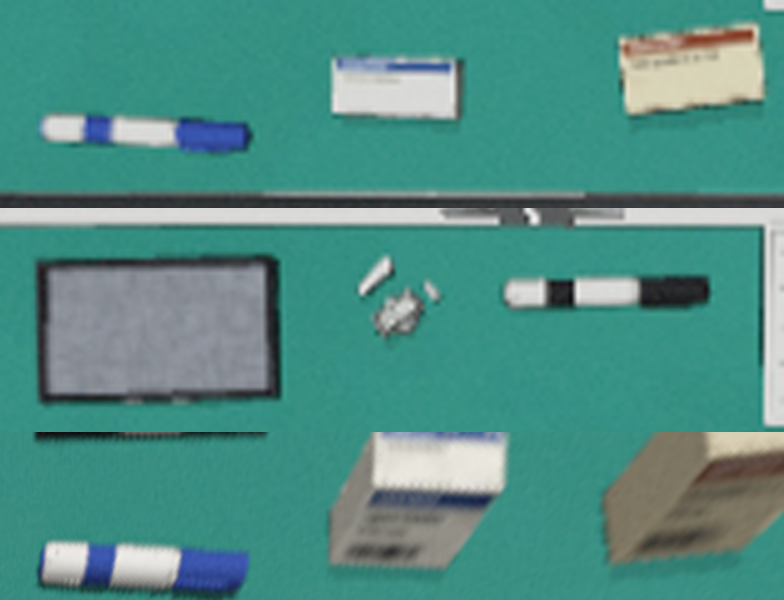

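View pics/t_ptray.png

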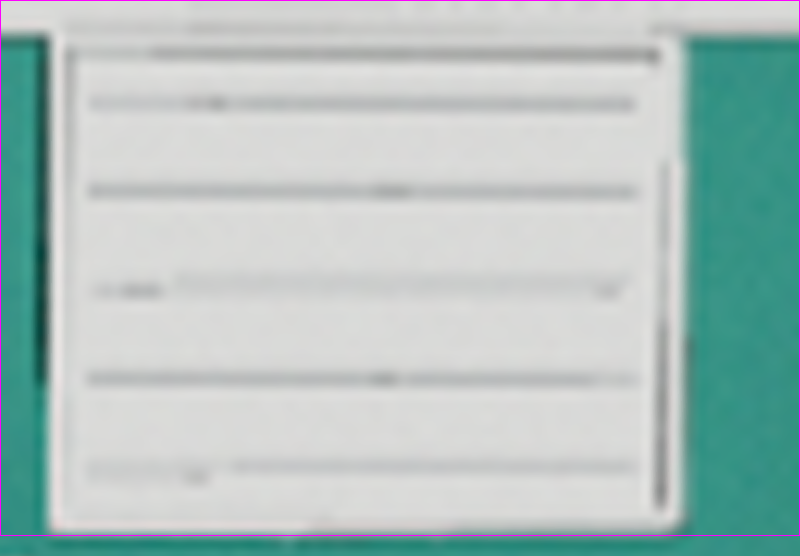

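View pics/t_ctray.png

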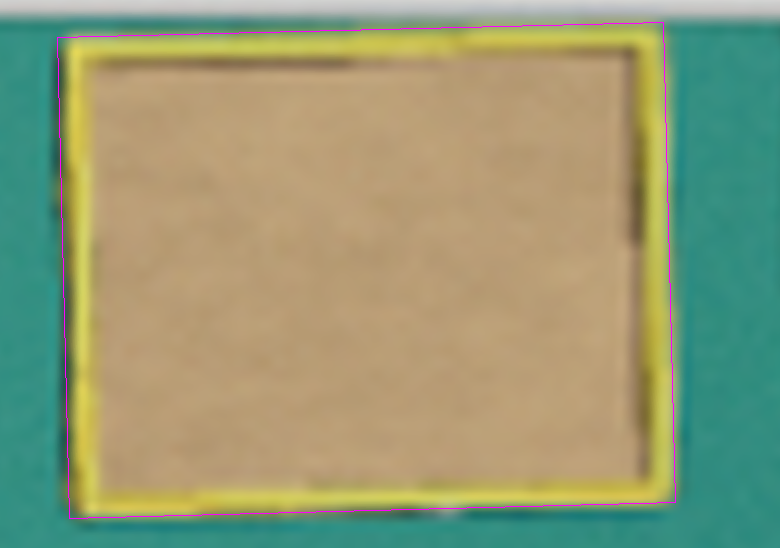

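Measurements agree with the given sizes: marker length 131 mm, cartons at heights 45 and 60 mm, and trays at 150×90, 152×120 and 159 mm outside. Red marker first.

```bash
cat > act.py <<'E'
from rig import bot
import numpy as np
from h import *
def quat(yaw):
    best=None
    for a in (yaw,yaw+180):
        t=np.radians(a);M=np.array([[np.cos(t),0,-np.sin(t)],[np.sin(t),0,np.cos(t)],[0,-1,0]])
        q=R.from_matrix(M).as_quat(); yield np.array([q[3],q[0],q[1],q[2]])
def pose(x,y,z,yaw):
    opt=[]
    for q in quat(yaw):
        j=bot.ik([x,y,z],q)
        if j is not None: opt.append((abs(j[5]),q))
    return min(opt,key=lambda o:o[0])[1]
def st(tag=""):
    s=bot.read_state(); print(tag,"t %.1f"%s["clock"],s["ee_pos"].round(1),"F",s["ft_force"].round(1),"w %.1f"%s["grip_width"],flush=True); return s
def pick(x,y,yaw,z,open_,force,hi=150,via=None):
    q=pose(x,y,z+60,yaw)
    if via is not None: bot.move_to(via,pose(*via,0))
    bot.move_gripper(open_)
    bot.move_to([x,y,z+60],q); st("above")
    hit=bot.servo_line([x,y,z],speed=60,until_force=6); st("down hit=%s"%hit)
    bot.move_gripper(0,grip_force=force); st("closed")
    bot.servo_line([x,y,z+15],speed=50); 
    bot.servo_line([x,y,hi]); st("lifted")
def place(x,y,yaw,z,open_,hi=150,via=None,guard=3):
    q=pose(x,y,hi,yaw)
    if via is not None: bot.move_to(via,pose(*via,yaw))
    bot.move_to([x,y,hi],q); st("over")
    bot.servo_line([x,y,z+15])
    hit=bot.servo_line([x,y,z-1],speed=12,until_force=guard); st("set hit=%s"%hit)
    bot.dwell(.2); bot.move_gripper(open_); bot.dwell(.2); st("released")
    bot.servo_line([x,y,z+20],speed=50); bot.servo_line([x,y,hi]); st("clear")
def shot(n,crop=None):
    c=bot.read_camera("top"); cv2.imwrite(f"pics/{n}.png",c["image"]); pickle.dump(c,open(f"{n}.pkl","wb")); 
    if crop:
        a,b,e,d=crop; i=cv2.resize(c["image"][a:b,e:d],None,fx=4,fy=4,interpolation=cv2.INTER_CUBIC); cv2.imwrite(f"pics/{n}z.png",i)
    return c
E
cat > run1.py <<'E'
from act import *
pick(402.4,-165.9,7.1,22,42,25)
E
python3 - <<'E'
from act import *
s=bot.read_state()
for p in [(402.4,-165.9,82,7.1),(504,-127,50,0),(548,-127,50,0),(387.6,339.7,30,-4.2),(387,-343,30,4),(523,330,40,1.3),(498,-346,60,1.5),(555,-346,60,1.5),(380,90,200,0)]:
    print(p,[ (None if (j:=bot.ik(list(p[:3]),q)) is None else j.round(2)) for q in quat(p[3])])
E
python3 run1.py
```

```text
(402.4, -165.9, 82, 7.1) [array([-0.48,  0.28,  1.99, -0.  ,  0.87, -0.6 ]), array([-0.48,  0.28,  1.99, -0.  ,  0.87,  2.54])]
(504, -127, 50, 0) [array([-0.32,  0.5 ,  1.77, -0.  ,  0.87, -0.32]), None]
(548, -127, 50, 0) [array([-0.29,  0.57,  1.65, -0.  ,  0.92, -0.29]), None]
(387.6, 339.7, 30, -4.2) [array([ 0.65,  0.52,  1.79, -0.  ,  0.83,  0.72]), array([ 0.65,  0.52,  1.79, -0.  ,  0.83, -2.42])]
(387, -343, 30, 4) [array([-0.8 ,  0.53,  1.78, -0.  ,  0.83, -0.87]), array([-0.8 ,  0.53,  1.78, -0.  ,  0.83,  2.28])]
(523, 330, 40, 1.3) [array([ 0.5 ,  0.69,  1.48, -0.  ,  0.98,  0.48]), None]
(498, -346, 60, 1.5) [array([-0.67,  0.63,  1.51, -0.  ,  1.  , -0.69]), array([-0.67,  0.63,  1.51, -0.  ,  1.  ,  2.45])]
(555, -346, 60, 1.5) [array([-0.61,  0.73,  1.35, -0.  ,  1.06, -0.64]), array([-0.61,  0.73,  1.35, -0.  ,  1.06,  2.5 ])]
(380, 90, 200, 0) [array([ 0.14, -0.01,  2.  , -0.  ,  1.15,  0.14]), None]
above t 2.4 [ 402.5 -166.6   82.3] F [ 0.3  0.2 -0.7] w 42.2
down hit=False t 3.5 [ 402.6 -166.    22.3] F [-0.1  0.  -0.3] w 42.1
closed t 3.9 [ 402.6 -166.    22.3] F [-0.6  0.4  6.1] w 14.1
lifted t 5.2 [ 402.  -165.7  149.2] F [ 0.5  1.  -0.8] w 13.5
```

```bash
cat > run2.py <<'E'
from act import *
place(504,-127,0,28.5,26)
bot.move_to([350,-330,250],pose(350,-330,250,0))
shot("p1",(150,235,230,400))
E
python3 run2.py
```

```text
over t 5.7 [ 503.7 -126.5  148.6] F [-1.4 -0.2 -0.5] w 13.9
set hit=True t 7.8 [ 504.  -127.    28.4] F [-1.1  0.1  5.5] w 13.5
released t 8.4 [ 503.6 -126.9   27.8] F [0.3 0.1 0.4] w 26.0
clear t 9.8 [ 503.6 -126.9  149.1] F [-0.5 -0.3 -1.1] w 25.8
```

View pics/p1z.png

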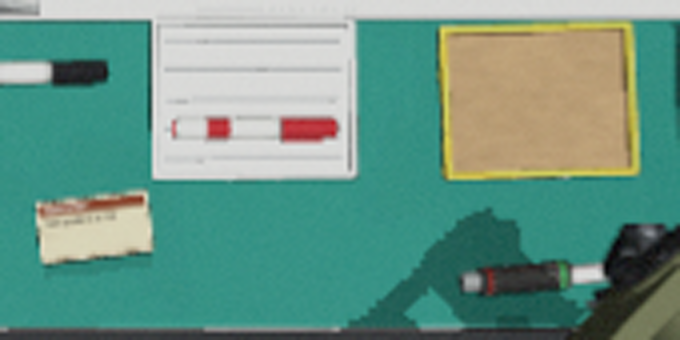

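The red marker lies flat in the white tray, at zoom pixels (172–340, 128), clear of all walls. Next is the blue one.

```bash
cat > run3.py <<'E'
from act import *
pick(387.6,339.7,-4.2,22,42,25,via=[380,0,220])
bot.servo_line([387.6,339.7,200])
place(547,-127,0,28.5,26,via=[380,60,200])
bot.move_to([350,200,250],pose(350,200,250,0))
shot("p2",(150,235,230,400))
E
python3 run3.py
```

```text
above t 13.9 [388.2 339.1  82.5] F [ 0.1  0.1 -0.8] w 41.9
down hit=False t 15.0 [387.8 339.8  22.4] F [0.3 0.2 0.1] w 42.0
closed t 15.4 [387.8 339.9  22.4] F [-0.7 -0.3  4.8] w 13.7
lifted t 16.7 [387.3 339.4 149.1] F [ 0.6 -0.6 -0.9] w 14.0
over t 19.3 [ 546.9 -125.8  150.3] F [ 0.  -0.3  0.1] w 13.4
set hit=True t 21.3 [ 546.9 -127.    28.4] F [-1.   0.3  5.5] w 13.5
released t 22.0 [ 546.5 -126.8   27.7] F [0.1 0.3 0.5] w 25.8
clear t 23.4 [ 546.6 -126.9  149. ] F [ 0.  -0.4  1.1] w 26.3
```

View pics/p2z.png

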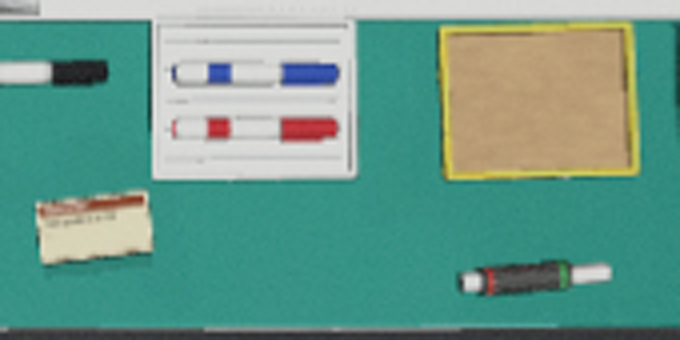

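Both markers lie side by side in the tray, blue at row 73 and red at row 128. The gauge is next.

```bash
cat > run4.py <<'E'
from act import *
pick(386.6,-334.8,3.9,23,48,35,via=[380,0,220],hi=200)
place(522.6,337.7,1.3,29.3,34,via=[380,0,200],guard=2.5)
bot.move_to([350,0,250],pose(350,0,250,0))
shot("p3",(140,235,100,270))
E
python3 run4.py
```

```text
above t 27.4 [ 387.1 -334.2   83.5] F [-0.5  0.2  0.2] w 47.9
down hit=False t 28.6 [ 386.8 -335.    23.4] F [-0.2 -0.3 -0.9] w 47.9
closed t 28.9 [ 386.8 -335.    23.4] F [-0.5  0.7  5.1] w 21.0
lifted t 30.6 [ 386.4 -334.6  199.1] F [-0.1  0.3 -1.3] w 21.0
over t 33.3 [523.1 336.6 150.5] F [ 0.4  0.5 -1.2] w 21.0
set hit=True t 35.2 [522.6 337.7  29.5] F [-0.2 -0.2  5.7] w 21.0
released t 35.9 [522.1 337.4  28.5] F [-0.6 -0.   0.2] w 33.8
clear t 37.3 [522.2 337.5 148.9] F [ 0.2 -0.6 -1.5] w 34.0
```

View pics/p3z.png

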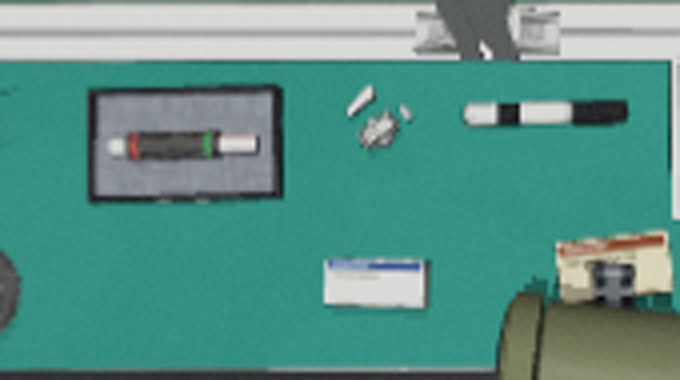

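The gauge lies flat and centred in the grey-lined tray, at zoom pixels (108–258, 145). Pad carton next.

```bash
cat > run5.py <<'E'
from act import *
t=np.radians(1.5); X=np.array([np.cos(t),np.sin(t)]); C=np.array([524.5,-346.6])
pick(425,-2.1,6.9,44,76,30,hi=200)
x,y=C-30*X
place(x,y,1.5,50.3,58,hi=200,via=[400,-150,200])
bot.move_to([350,0,250],pose(350,0,250,0))
shot("p4",(140,235,300,440))
E
python3 run5.py
```

```text
above t 40.0 [425.1  -2.1 104.8] F [0.5 0.3 0.7] w 75.9
down hit=False t 41.2 [425.2  -2.1  44.3] F [-0.2  0.5  0.1] w 75.9
closed t 41.5 [425.2  -2.1  44.3] F [-1.2 -0.4  5.7] w 44.6
lifted t 43.1 [424.6  -2.1 199.2] F [-0.1  0.5 -1.3] w 44.6
over t 44.6 [ 494.7 -345.9  199.9] F [-0.3 -0.3 -2.1] w 44.8
set hit=True t 46.8 [ 494.5 -347.4   50.4] F [-0.6  0.4  5.7] w 44.9
released t 47.5 [ 494.  -347.    49.5] F [-0.4 -0.7 -0.2] w 58.2
clear t 49.1 [ 494.2 -347.2  198.9] F [-0.3  0.6 -0.6] w 58.1
```

View pics/p4z.png

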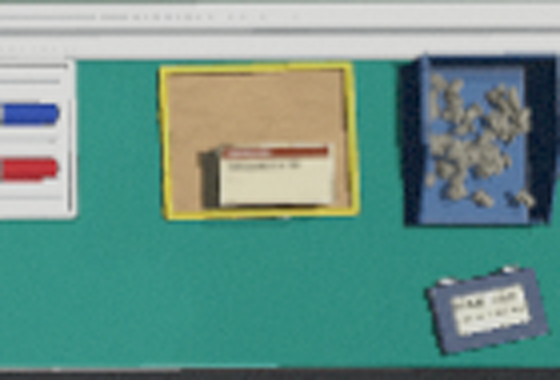

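The pad carton stands in the yellow tray. It contacted at the expected height, and its outward shift in the picture is parallax. I'll check its top face, then fetch the blade carton.

```bash
cat > run6.py <<'E'
from meas import *
c=pickle.load(open("p4.pkl","rb"))
im=ortho(c,455,590,-440,-250,66,4);hsv=cv2.cvtColor(im,cv2.COLOR_BGR2HSV)
m=cv2.inRange(hsv,(0,0,185),(180,90,255));m[:60]=0
m=cv2.morphologyEx(m,cv2.MORPH_OPEN,np.ones((9,9)));cs,_=cv2.findContours(m,0,1);r=cv2.minAreaRect(max(cs,key=cv2.contourArea));print("cream top",590-r[0][1]/4,-250-r[0][0]/4,np.array(r[1])/4,r[2])
from act import *
t=np.radians(1.5); X=np.array([np.cos(t),np.sin(t)]); C=np.array([524.5,-346.6])
pick(414.7,179.5,-1,39,64,30,hi=200)
x,y=C+31*X
bot.move_to([400,-100,200],pose(400,-100,200,1.5))
place(x,y,1.5,45.3,40,hi=200)
bot.move_to([350,0,250],pose(350,0,250,0))
shot("p5",(140,235,300,440))
E
python3 run6.py
```

```text
cream top 496.1338806152344 -349.52098083496094 [87.3212738  50.43476868] 1.4365836381912231
above t 51.7 [415.1 179.   99.8] F [ 0.2 -0.4 -0.5] w 63.9
down hit=False t 52.9 [414.9 179.6  39.3] F [-0.4  0.5 -0.4] w 64.0
closed t 53.2 [414.9 179.6  39.4] F [-1.9  0.4  5.3] w 34.0
lifted t 54.8 [414.4 179.4 199.2] F [ 0.5 -0.  -1.8] w 34.7
over t 57.0 [ 555.7 -344.5  200.2] F [-0.5  1.  -0.5] w 34.6
set hit=True t 59.2 [ 555.4 -345.8   45.4] F [-1.2  0.9  4.9] w 34.3
released t 59.9 [ 555.  -345.5   44.5] F [ 0.   0.4 -0.5] w 39.9
clear t 61.5 [ 555.2 -345.6  198.8] F [ 1.  -0.6 -0.3] w 39.9
```

View pics/p5z.png

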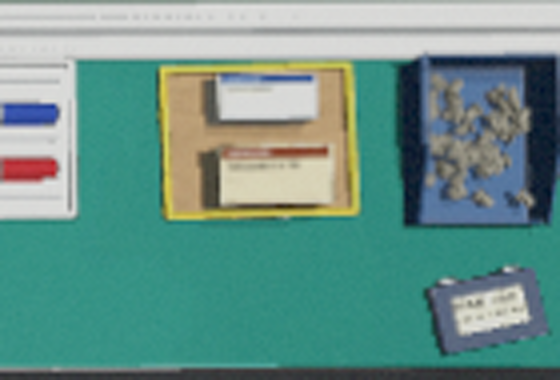

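Both cartons stand side by side in the tray. Now the arm retracts for final checks from both cameras.

```bash
cat > run7.py <<'E'
from act import *
bot.move_joints([-1.392,0.3,1.521,0,1.321,-0.067]); bot.dwell(.3); st()
c=shot("end"); s=bot.read_camera("scene"); cv2.imwrite("pics/ends.png",s["image"])
def zat(x,y,z):
    u=np.round(proj(c,[[x,y,z]])).astype(int)[0]; return float(np.median([by_depth(c,[u+[i,j]])[0][2] for i in(-1,0,1) for j in(-1,0,1)]))
for n,p,e in [("red",(504,-127,23),23),("blue",(547,-127,23),23),("gauge",(522.6,337.7,28),28),("pad",(494.5,-347,66),66),("blade",(555,-346,51),51)]: print(n,round(zat(*p),1),"expected",e)
i=cv2.resize(c["image"][140:240,110:400],None,fx=2.7,fy=2.7,interpolation=cv2.INTER_CUBIC)
j=cv2.resize(s["image"][150:290,80:360],(i.shape[1],i.shape[1]//2)); 
o=np.vstack([i,j[:320]]); cv2.imwrite("pics/endz.png",o[:600])
E
python3 run7.py
```

```text
t 65.4 [ 133.9 -533.3  250.3] F [0.  0.7 0.7] w 39.9
red 21.4 expected 23
blue 20.7 expected 23
gauge 25.5 expected 28
pad 66.2 expected 66
blade 51.9 expected 51
```

View pics/endz.png

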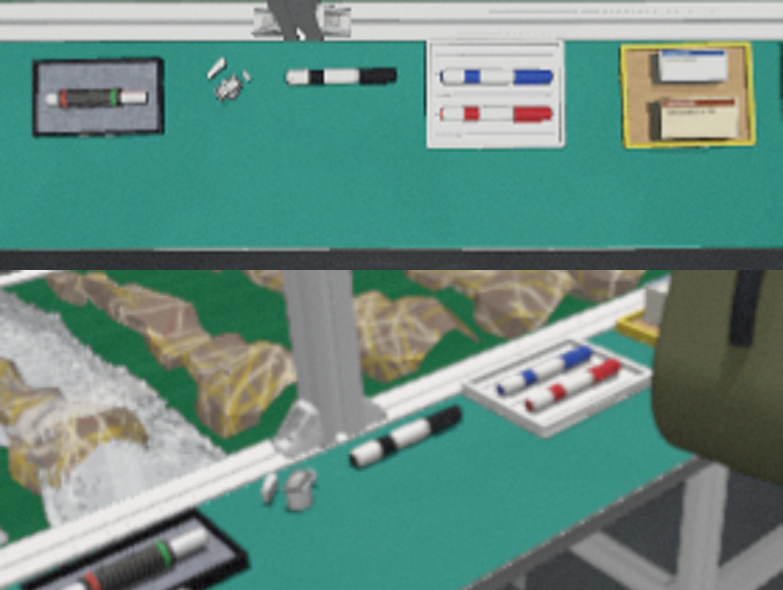

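The views agree that everything is in its tray and the black marker is where it was. The heights match to within depth noise.

```bash
python3 -c "
from rig import bot
print(bot.finish_job())"
```

```text
the job is handed in; nothing more can be done
None
```

All five items are sorted into their trays, and the job is handed in at about 65 s of the 144 s allowed. I worked in the order you listed:
- **Markers:** red, then blue, lie flat and side by side in the white tray.
- **Gauge:** it was lowered slowly, stopping on light contact, and lies flat in the grey-lined tray.
- **Cartons:** pad, then blade, stand upright side by side in the yellow tray with a gap of about 20 mm.

**Last checks:**
- The top camera shows every item inside its tray and the black marker still in place. The scene camera agrees, but the arm hides most of the yellow tray from it.
- Each item touched its tray floor at the expected height.
- Final top heights from depth were within 1 mm for the cartons. The markers and gauge read 1.6–2.5 mm low, which I put down to depth noise and rounded tops.
- I saw about 6 N at most on the wrist, in readings taken between moves; I did not log the force during them.

No check failed.

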